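Lay out the biscuit gift set

ROBOT

A 6-joint arm with a two-finger parallel gripper is mounted at the origin on a cart in front of the work surface, level with it; the furniture and walls round the work are solid. World frame = base frame: x ahead of the robot, y to its left, z up, the work surface at z = 0. Lengths are in m, angles in rad, forces in N, time in s.
With the tool pointing down it reaches from about 0.275 to 1 m from the base axis. Payload 8.4 kg.
Tool frame: the origin (TCP) lies on the centre line of the jaws, within the pads' length; the fingertips stand 17 mm ahead of it and the grasp point (between the pads) lies 2 mm behind it (bot.tcp_to_tips is the z of the fingertips in the tool frame, in m); z points along the fingers, y is the line along which they close (so a half turn about z gives the same grasp; the last joint's range is limited). The gripper opens to 85 mm and grips with 20 to 120 N. Pads are 22 mm wide; open, the fingers measure 114 mm over their backs; the gripper's body (76 mm by 85 mm) begins 54 mm behind the grasp point. The pads swing forward as they close: fully open they stand 13 mm farther back than shut.
Start: joints at [1.256, 0.353, 1.633, -0, 1.155, -0.002], TCP at [0.192, 0.595, 0.216] pointing down, gripper open.
Joint ranges: [-2.63, 2.63], [-0.92, 2.1], [0.06, 2.66], [-1.3, 4.44], [0, 2.69], [-3.02, 3.02]. Speed limits (rad/s): [2.22, 2.22, 2.79, 3.14, 3.14, 3.14].

INTERFACE

Orientations are given as a unit quaternion [x, y, z, w].
In Python, from workcell import bot, hand, kinematics, get_obs, vision, hand_in gives the robot as it stands. The module is installed in compiled form; this text tells all that it offers. Calls block until the motion is done:
- bot.reach(position, orientation): joint-space move of the TCP to a pose.
- bot.servo_line(position, ori=None, velocity=0.15): straight line of the TCP; ori=None keeps the orientation; velocity is the mean speed in m/s.
- bot.goto_joints(angles): joint-space move.
- hand.move_gripper(opening, strength=None): finger opening in m; strength is the grip in N (None keeps the last); returns when the fingers have stopped.
- bot.dwell(seconds).
- kinematics.solve_ik(position, orientation): joint angles nearest the present ones, or None.
- get_obs(): the state.
- vision.read_camera(name): name is "scene" or "side" or "wrist"; returns a dict with "frame" (384x512x3 uint8, red, green, blue), "intrinsics" (3x3 intrinsics, pixels), "dist" ([k1, k2, p1, p2, k3] as OpenCV has them; the pictures are not rectified), "view" (4x4, takes a point from world to camera coordinates). Camera axes: x right, y down, z forward; pixel columns grow to the right and rows downward; lengths in m; the calibration is good to about 2 mm. A picture is of the moment at which its call begins. There is no depth.
A pose or a line that the arm cannot do raises bot.IKError and nothing moves.
- hand_in(): hands the job in; it is judged then, once.
The state is a dict: "time_s": time; "joint_pos": joint angles; "joint_vel": joint speeds; "joint_efforts": joint torques, N m; "position": TCP position; "orientation": TCP orientation; "wrist_force": force on the tool from outside, world axes, zero at the start; "ft_torque": the same for the moment, N m; "gripper_width": finger opening in m; "grip_force": force on a finger pad.
Only numpy, scipy, OpenCV 4.12 (cv2) and the standard library are available. Lean on these libraries where they do the work, as an engineer would, in place of code of your own. Each camera call takes 0.05 s, during which the arm holds its last target. There are 200 camera calls.

TASK

Lay out the biscuit gift set on the dark wooden board, using the four things that stand in a row in front of it: the round cutter centred on the red coaster, the white sugar caddy standing upright and centred on the blue coaster, the white ribbon roll lying flat on the bare wood midway between the two coasters, and the star cutter centred flat on top of the ribbon roll. Leave the board, the marker, the thermometer and the glass stopper as they are.

Things in the scene. Friction and masses are not known exactly. Their poses are not given: they have to be found in the camera images.
- serving_board: dark wooden board fixed to the worktop, 100 x 360 x 8 mm (x, y, z), long along its own y, with a thin brass line across each end. It carries both coasters. Origin at the centre of its underside (8 mm below its upper face); the point midway between the coasters is straight above the origin.
- red_coaster: round red coaster, 94 mm across, 4 mm thick, fixed on one end of the board (either end), its centre 125 mm from the board's centre. Origin at the centre of its underside; its upper face is 4 mm higher, 12 mm above the worktop.
- blue_coaster: round blue coaster, 94 mm across, 4 mm thick, fixed on the other end of the board, its centre 125 mm from the board's centre. Origin at the centre of its underside; its upper face is 4 mm higher, 12 mm above the worktop.
- ring_cutter: loose round tin biscuit cutter, a thin ring 62 mm across and 23 mm high, 30 g. Origin at the centre of its underside, z up.
- star_cutter: loose tin biscuit cutter in the shape of a five-pointed star, 62 mm (its x) by 60 mm (its y), 23 mm high, 30 g. Origin at the centre of its underside, z up. One point lies at (0, -29) mm of its own axes, two at (+-30, -9) and two at (+-18, +28); across the two side points, along its x with the fingers at y = -9 mm, it measures 60 mm.
- ribbon_roll: loose roll of white ribbon on a spool, lying flat in the row in front of the board (not any roll on the butcher block), 58 mm across and 18 mm high, about 40 g. Origin at the centre of its underside, z up.
- caddy: loose white ceramic caddy holding paper sugar packets, 52 mm (its x) by 76 mm (its y); walls 52 mm high, packets up to 71 mm, about 0.24 kg. Grasp it across its short side (along its x), low, below the scooped edges (below 40 mm). Origin at the centre of its underside, z up.
- marker: bystander, leave alone: marker pen, white with black cap, 128 mm long, 15 mm thick, lying behind the board.
- stopper: bystander, leave alone: small glass stopper, 29 mm across, 40 mm high, standing at the right end of the board.
- thermometer: bystander, leave alone: pocket dial thermometer with a thin probe, 140 mm long, 10 mm high, lying at the left end of the board.

How it is judged:
By the outcome, as a careful person would: the job done as asked, in the order asked, and still so for the second after the job is handed in, with the robot touching nothing.
It also fails if it takes over 99 s, if anything falls off the work surface, if the arm or the gripper's body presses on something with over 40 N, if the wrist force passes 120 N, or if a joint passes its speed limit or range.

## Working session

There is one attempt and no reset: what is moved stays moved. The work goes in short steps, each a Python script; the robot and the scene stay as the last script left them, time stands still between calls to the robot, and variables do not carry over. Pictures are saved under pics/ and viewed, at most 14 in all, crops included, and the job is handed in when it is done.

```bash
mkdir -p pics
python3 - <<'E'
from workcell import bot,hand,get_obs,vision
import cv2
for n in ("scene","side","wrist"):
    d=vision.read_camera(n); cv2.imwrite(f"pics/{n}0.png",d["frame"][...,::-1])
    print(n,d["intrinsics"].round(1).tolist(),d["dist"],d["view"].round(3).tolist())
print(get_obs(),bot.tcp_to_tips)
E
```

```text
scene [[363.8, 0.0, 258.5], [0.0, 363.8, 189.1], [0.0, 0.0, 1.0]] [-0.04942381  0.          0.          0.          0.        ] [[0.745, -0.667, -0.011, -0.401], [-0.429, -0.466, -0.774, 0.269], [0.511, 0.581, -0.633, 0.619], [0.0, 0.0, 0.0, 1.0]]
side [[369.2, 0.0, 262.1], [0.0, 369.2, 190.0], [0.0, 0.0, 1.0]] [-0.00844884  0.          0.          0.          0.        ] [[-0.94, -0.341, -0.017, 0.527], [-0.22, 0.641, -0.735, 0.151], [0.262, -0.688, -0.677, 0.826], [0.0, 0.0, 0.0, 1.0]]
wrist [[272.0, 0.0, 251.0], [0.0, 272.0, 193.0], [0.0, 0.0, 1.0]] [-0.01589009  0.          0.          0.          0.        ] [[0.309, 0.951, -0.001, -0.625], [0.903, -0.293, 0.315, -0.04], [0.299, -0.098, -0.949, 0.38], [0.0, 0.0, 0.0, 1.0]]
{'time_s': 0.15, 'joint_pos': array([ 1.25561061e+00,  3.53544844e-01,  1.63395551e+00,  6.62086043e-06,
        1.15519339e+00, -2.38040860e-03]), 'joint_vel': array([-0.00194543, -0.00174667, -0.00458366,  0.00135315, -0.001104  ,
       -0.00158614]), 'joint_efforts': array([-4.53334906e-04, -6.05632424e+01, -3.42337775e+01, -1.37570073e-04,
        6.15593730e-03,  7.74299451e-06]), 'position': array([0.19219994, 0.59431693, 0.21570264]), 'orientation': array([ 1.55767083e-01,  9.87793659e-01, -5.43139549e-04, -9.00399813e-05]), 'wrist_force': array([-0.22085055,  0.34690517, -0.11441033]), 'ft_torque': array([-0.02888732, -0.01657141, -0.02051398]), 'grip_force': 0.0, 'gripper_width': 0.08544759718067385} 0.017
```

View pics/scene0.png

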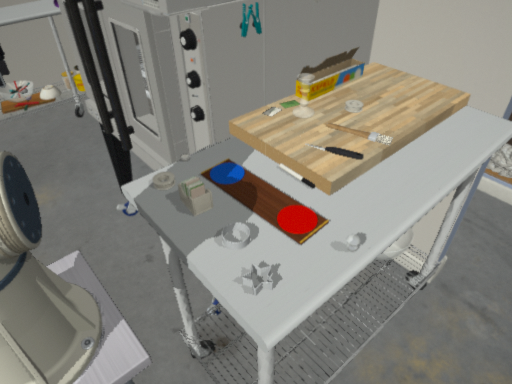

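View pics/side0.png

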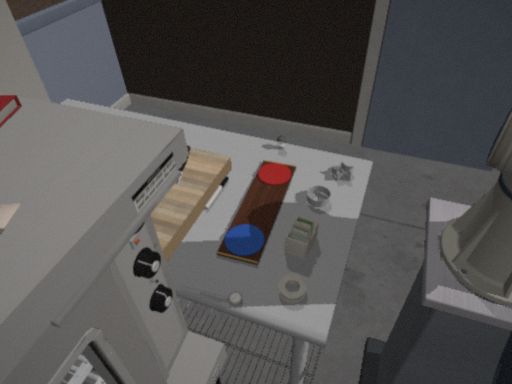

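The scene view shows the roll at (162,181), caddy (195,195), ring (235,235), star (260,278), blue coaster (227,174) and red (297,220). In the side view the roll is at (292,289), caddy (302,237), ring (319,197), star (340,172), blue (244,240), red (275,174) and thermometer dial (236,299).

```bash
cat > h.py <<'E'
from workcell import bot,hand,kinematics,get_obs,vision,hand_in
import numpy as np,cv2
from scipy.spatial.transform import Rotation as R
def cast(d,px,z):
    px=np.array(px,float).reshape(-1,1,2)
    n=cv2.undistortPoints(px,d["intrinsics"],d["dist"]).reshape(-1,2)
    V=d["view"];Rm=V[:3,:3];c=-Rm.T@V[:3,3]
    r=np.c_[n,np.ones(len(n))]@Rm
    return c+r*((z-c[2])/r[:,2])[:,None]
def blob(mask,amin=30):
    n,l,s,c=cv2.connectedComponentsWithStats(mask.astype(np.uint8))
    return [(s[i,4],c[i],l==i) for i in np.argsort(-s[:,4]) if i and s[i,4]>=amin]
def masks(d):
    f=d["frame"].astype(int);r,g,b=f[...,0],f[...,1],f[...,2]
    return (r>150)&(g<60)&(b<60),(b>130)&(r<70)&(g<120)
def down(yaw): # tool y axis along (cos yaw, sin yaw) world, z down
    y=np.array([np.cos(yaw),np.sin(yaw),0]);z=np.array([0,0,-1.]);x=np.cross(y,z)
    return R.from_matrix(np.c_[x,y,z]).as_quat()
def shot(name,cam="wrist"):
    d=vision.read_camera(cam);cv2.imwrite(f"pics/{name}.png",d["frame"][...,::-1])
    np.savez(f"{name}.npz",**d);return d
E
python3 - <<'E'
from h import *
P={"scene":{"roll":(162,181,.018),"caddy":(197,198,.03),"ring":(235,235,.012),"star":(260,278,.012),"stop":(355,241,.01)},
"side":{"roll":(292,289,.018),"caddy":(302,237,.03),"ring":(319,197,.012),"star":(340,172,.012),"dial":(236,299,.01),"stop":(281,141,.02)}}
for n in P:
    d=vision.read_camera(n)
    for m,k in zip(masks(d),("red","blue")):
        B=blob(m)[0];print(n,k,B[0],cast(d,B[1],.012).round(4))
    for k,v in P[n].items(): print(n,k,cast(d,v[:2],v[2]).round(3))
print(R.from_quat(get_obs()["orientation"]).as_matrix().round(2))
V=vision.read_camera("wrist")["view"];print(-V[:3,:3].T@V[:3,3])
E
```

```text
scene red 919 [[ 0.5606 -0.1073  0.012 ]]
scene blue 168 [[0.5717 0.1264 0.012 ]]
scene roll [[0.401 0.222 0.018]]
scene caddy [[0.423 0.091 0.03 ]]
scene ring [[ 0.424 -0.05   0.012]]
scene star [[ 0.388 -0.173  0.012]]
scene stop [[ 0.606 -0.238  0.01 ]]
side red 294 [[ 0.561 -0.101  0.012]]
side blue 209 [[0.5724 0.1284 0.012 ]]
side roll [[0.408 0.241 0.018]]
side caddy [[0.423 0.111 0.03 ]]
side ring [[ 0.421 -0.049  0.012]]
side star [[ 0.389 -0.167  0.012]]
side dial [[0.509 0.296 0.01 ]]
side stop [[ 0.588 -0.246  0.02 ]]
[[-0.95  0.31 -0.  ]
 [ 0.31  0.95 -0.  ]
 [-0.   -0.   -1.  ]]
[0.11536016 0.61982072 0.37304605]
```

View pics/wrist0.png

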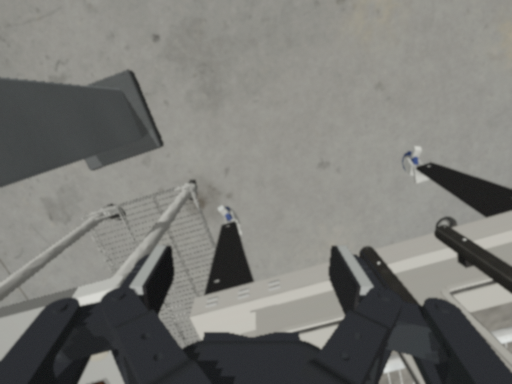

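The wrist view only shows floor and the edge of the cart. Next I'll go above the work for two downward shots.

Run:
```python
from h import *
for i,y in enumerate((.14,-.08)):
    bot.reach([.40,y,.24],down(-np.pi/2)); bot.dwell(.3); d=shot(f"w{i}")
    for m,k in zip(masks(d),("red","blue")):
        for B in blob(m,200)[:1]:
            c=max(cv2.findContours(B[2].astype(np.uint8),0,1)[0],key=len)
            print(k,B[0],cast(d,B[1],.012).round(4),cv2.minEnclosingCircle(cast(d,c.reshape(-1,2),.012)[:,:2].astype(np.float32)))
o=get_obs();print(o["time_s"],o["joint_pos"].round(2),o["position"])
a=[cv2.imread(f"pics/w{i}.png") for i in(0,1)]
cv2.imwrite("pics/w01.png",np.vstack([x[:300] for x in a]))
```

```text
red 4130 [[ 0.5614 -0.1007  0.012 ]] ((0.5629972219467163, -0.10268457233905792), 0.046686381101608276)
blue 4591 [[0.5559 0.1456 0.012 ]] ((0.5542289018630981, 0.1453341841697693), 0.046524517238140106)
red 4595 [[ 0.5629 -0.104   0.012 ]] ((0.5634306073188782, -0.10413113236427307), 0.0467723049223423)
blue 4356 [[0.5567 0.1441 0.012 ]] ((0.5550604462623596, 0.14404982328414917), 0.04580031707882881)
3.7 [-0.2  -0.02  2.04  0.    1.13  1.37] [ 0.40015347 -0.079315    0.23997936]
```

View pics/w01.png

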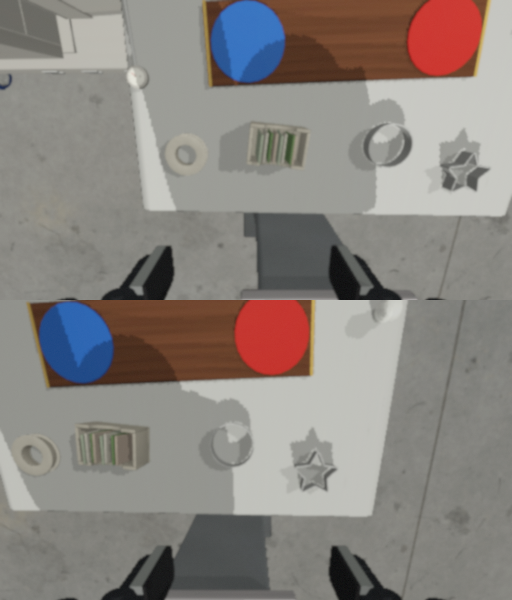

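Both coasters came out well: red ≈(.5633,-.1037) and blue ≈(.5545,.145), 249 mm apart against the expected 250. In w0 the roll is at (186,154), caddy (278,146), ring (388,144), star (461,172), and a white dial at (137,77). I'll take close shots of all four objects.

Run:
```python
from h import *
d=dict(np.load("w0.npz"));g={}
for k,p,z in (("roll",(186,154),.018),("caddy",(278,146),.05),("ring",(388,144),.012),("star",(461,172),.012)):
    g[k]=cast(d,p,z)[0];print(k,g[k].round(3))
T=[]
for k in ("star","ring","caddy","roll"):
    bot.reach([max(g[k][0]-.02,.37),g[k][1],.13],down(-np.pi/2)); bot.dwell(.25); e=shot("c_"+k)
    c=e["frame"][110:260,160:360,::-1]; c=cv2.resize(c,None,fx=2,fy=2,interpolation=cv2.INTER_CUBIC)
    for j in range(0,200,20): cv2.putText(c,str(160+j),(2*j,8),0,.3,(0,0,255)); cv2.line(c,(2*j,10),(2*j,14),(0,0,255))
    for j in range(20,150,20): cv2.putText(c,str(110+j),(0,2*j),0,.3,(0,0,255))
    T.append(c)
cv2.imwrite("pics/close.png",np.vstack([np.hstack(T[:2]),np.hstack(T[2:])]))
print(get_obs()["time_s"])
```

```text
roll [0.413 0.232 0.018]
caddy [0.429 0.107 0.05 ]
ring [ 0.426 -0.053  0.012]
star [ 0.386 -0.167  0.012]
7.3333
```

View pics/close.png

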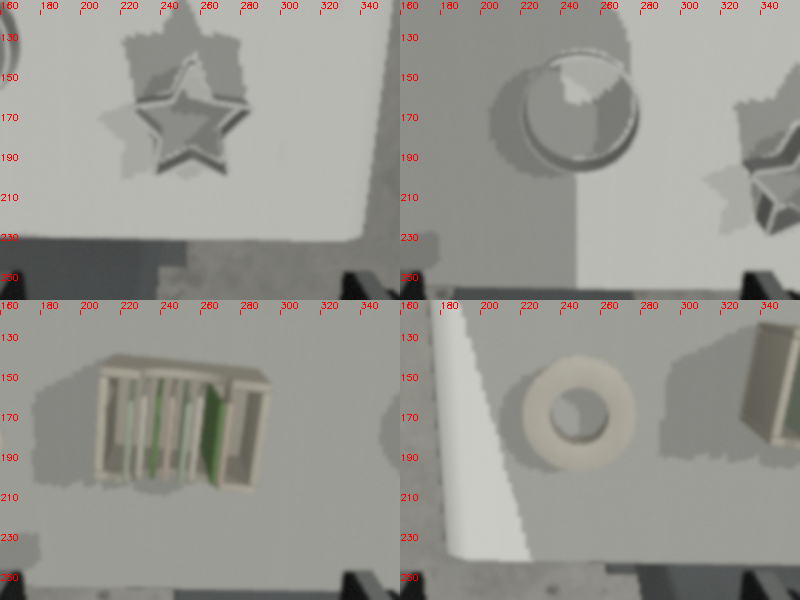

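From the close shots:
- **Star:** rim tips at (256,139), (285,163.5), (273,192), (239,191.5), (228,162).
- **Ring:** rim circle from 222 to 279 × 135 to 192.
- **Caddy:** rim corners at (211,144), (294,151), (208.5,199), (286.5,205).
- **Roll:** circle centred on (249.5,166.5).

Now I'll cast these and check the sizes.

Run:
```python
from h import *
L=lambda k:dict(np.load(f"c_{k}.npz"))
s=cast(L("star"),[(256,139),(285,163.5),(273,192),(239,191.5),(228,162)],.023)[:,:2]
M=np.array([(0,-29),(30,-9),(18,28),(-18,28),(-30,-9)])/1000
# image right=-y world; rigid fit, both cyc orders
best=None
for o in ([0,1,2,3,4],[0,4,3,2,1]):
    m=M[o];mc=m.mean(0);sc=s.mean(0);U,D,Vt=np.linalg.svd((m-mc).T@(s-sc))
    Q=Vt.T@np.diag([1,np.sign(np.linalg.det(Vt.T@U.T))])@U.T
    t=sc-Q@mc;e=np.linalg.norm(m@Q.T+t-s,axis=1).max()
    print("star",o,t.round(4),np.degrees(np.arctan2(Q[1,0],Q[0,0])).round(1),"err",e.round(4))
print("side pts",np.linalg.norm(s[1]-s[4]))
def circ(k,x0,x1,y0,y1,z):
    p=cast(L(k),[(x0,(y0+y1)/2),(x1,(y0+y1)/2),((x0+x1)/2,y0),((x0+x1)/2,y1)],z)
    print(k,"cy",p[:2,1].mean().round(4),"cx",p[2:,0].mean().round(4),np.linalg.norm(p[0]-p[1]),np.linalg.norm(p[2]-p[3]))
circ("ring",222,279,135,192,.023);circ("roll",221.5,277.5,138,195,.018)
c=cast(L("caddy"),[(211,144),(294,151),(208.5,199),(286.5,205)],.052)[:,:2]
print("caddy",c.round(4).tolist(),c.mean(0),[np.linalg.norm(c[a]-c[b]).round(4) for a,b in((0,1),(2,3),(0,2),(1,3))])
v=(c[0]-c[1])+(c[2]-c[3]);print("long axis deg",np.degrees(np.arctan2(v[1],v[0])))
b=cast(L("caddy"),[(214,138.5),(291,145)],0);print("base",b.round(4))
```

```text
star [0, 1, 2, 3, 4] [ 0.3881 -0.1701] -159.0 err 0.0603
star [0, 4, 3, 2, 1] [ 0.3905 -0.1718] 89.4 err 0.0041
side pts 0.05655641521907003
ring cy -0.0525 cx 0.4291 0.0563324378316796 0.0573928382227781
roll cy 0.2332 cx 0.412 0.05658106414886315 0.05888296597313251
caddy [[0.4566, 0.1403], [0.4503, 0.0687], [0.4063, 0.1451], [0.4002, 0.0733]] [0.42836736 0.10684024] [np.float64(0.0719), np.float64(0.0721), np.float64(0.0505), np.float64(0.0503)]
long axis deg 85.0878309395222
base [[0.4548 0.1446 0.    ]
 [0.4478 0.0639 0.    ]]
```

Sizes agree to a few percent, so I'll go ahead. The fingers can centre the round things if I squeeze along y and then along x. Ring first.

```bash
cat >> h.py <<'E'
def st(t=""):
    o=get_obs();print(t,"t%.1f"%o["time_s"],"w%.4f"%o["gripper_width"],"gf%.1f"%o["grip_force"],o["position"].round(4),"F",o["wrist_force"].round(1))
def pick(x,y,z,yaws,f=25,up=.11):
    bot.reach([x,y,up],down(yaws[0]));bot.servo_line([x,y,z],velocity=.12)
    for i,a in enumerate(yaws):
        if i: bot.reach([x,y,z],down(a))
        hand.move_gripper(.03,f);st("grip")
        if i<len(yaws)-1: hand.move_gripper(.085)
    bot.servo_line([x,y,up],velocity=.15);st("up")
def place(x,y,z,yaw,up=.11):
    bot.reach([x,y,up],down(yaw));bot.servo_line([x,y,z],velocity=.08);st("down")
    hand.move_gripper(.085);bot.servo_line([x,y,up],velocity=.15);st("done")
RED=np.array([.5633,-.1037]);BLUE=np.array([.5547,.1447]);MID=(RED+BLUE)/2
E
python3 - <<'E'
from h import *
bot.reach([.425,-.0525,.15],down(-np.pi/2))
pick(.425,-.0525,.021,[-np.pi/2,0])
place(*RED,.034,0)
bot.reach([.47,RED[1],.16],down(-np.pi/2));bot.dwell(.2);d=shot("r1")
cv2.imwrite("pics/r1c.png",cv2.resize(d["frame"][60:260,150:370,::-1],None,fx=2.5,fy=2.5,interpolation=cv2.INTER_CUBIC))
st()
E
```

```text
grip t10.2 w0.0297 gf0.0 [ 0.425  -0.0525  0.021 ] F [ 0.5 -1.  -0.5]
grip t12.8 w0.0301 gf0.0 [ 0.425  -0.0525  0.021 ] F [-0.   0.1 -0.5]
up t13.5 w0.0301 gf0.0 [ 0.4246 -0.0524  0.1095] F [ 0.1 -0.8 -0.6]
down t15.2 w0.0300 gf0.0 [ 0.5637 -0.1038  0.0344] F [-0.6  0.3 -0.3]
done t16.5 w0.0849 gf0.0 [ 0.5629 -0.1036  0.1095] F [-0.2  0.6 -0.6]
 t18.1 w0.0851 gf0.0 [ 0.4701 -0.1037  0.1598] F [0.2 0.  0.4]
```

View pics/r1c.png

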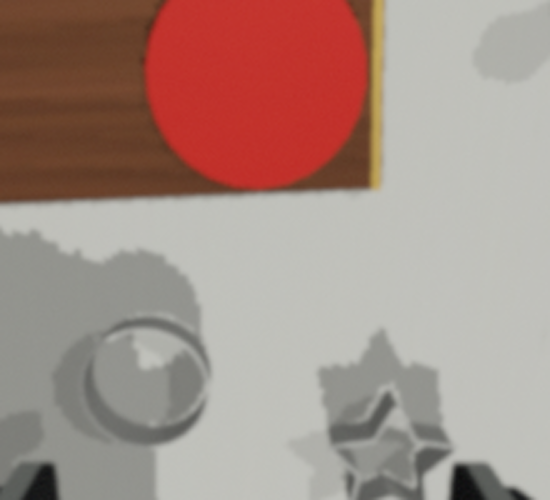

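The gripper closed to 30 mm without touching anything, and the ring is still on the table at about (209,212) px. I'll cast its position from this view, check the coaster, and compare with the fixed cameras.

Run:
```python
from h import *
d=dict(np.load("r1.npz"))
for z in (0,.012,.023): print(z,cast(d,(209,212),z).round(4))
p=cast(d,[(150+85/2.5,212),(150+210/2.5,212),(209,60+315/2.5),(209,60+445/2.5)],.012);print(p.round(4))
o=get_obs();V=d["view"];print("cam",(-V[:3,:3].T@V[:3,3]).round(4),o["position"])
# fingertips: project pads' ends
def proj(d,P): 
    return cv2.projectPoints(np.array(P,float).reshape(-1,1,3),cv2.Rodrigues(d["view"][:3,:3])[0],d["view"][:3,3],d["intrinsics"],d["dist"])[0].reshape(-1,2).round(0).tolist()
t=o["position"];print("tips px",proj(d,[t+[0,.0425,-.017],t+[0,-.0425,-.017],t+[0,.0425,-.004]]))
hand.move_gripper(.03);e=shot("r2");hand.move_gripper(.085);f=shot("s2","side")
cv2.imwrite("pics/r2c.png",np.hstack([e["frame"][...,::-1][150:384,100:400],d["frame"][...,::-1][150:384,100:400]]))
```

```text
0 [[ 0.4207 -0.0502  0.    ]]
0.012 [[ 0.4256 -0.0522  0.012 ]]
0.023 [[ 0.4302 -0.0541  0.023 ]]
[[ 0.4256 -0.0219  0.012 ]
 [ 0.4256 -0.0825  0.012 ]
 [ 0.4585 -0.0539  0.012 ]
 [ 0.3905 -0.0505  0.012 ]]
cam [ 0.5516 -0.1034  0.3169] [ 0.47007156 -0.10367641  0.15982934]
tips px [[191.0, 225.0], [312.0, 225.0], [187.0, 233.0]]
```

View pics/r2c.png

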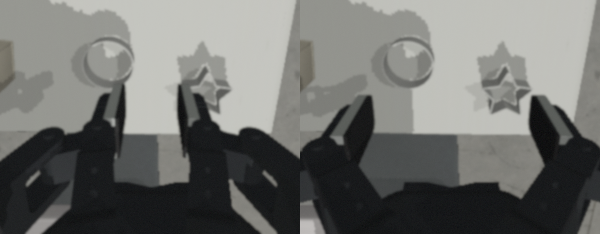

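With the gripper closed, its tips show at roughly (222,235) and (283,235). They look shorter than the stated 17 mm ahead of the TCP, which would explain passing over the ring. I'll find the real tip length with a guarded touch on bare table.

Run:
```python
from h import *
bot.reach([.43,.01,.12],down(0));
for w,z0 in ((.03,.021),(.066,.021)):
    hand.move_gripper(w);bot.servo_line([.43,.01,z0],velocity=.12);bot.dwell(.1)
    f0=get_obs()["wrist_force"][2];z=z0
    while z>-.03:
        z-=.0015;bot.servo_line([.43,.01,z],velocity=.03)
        F=get_obs()["wrist_force"][2]-f0
        if F>4: break
    st(f"touch w={w} z={z:.4f} F={F:.1f}")
    bot.servo_line([.43,.01,z+.02],velocity=.1)
```

```text
touch w=0.03 z=-0.0165 F=23.2 t28.5 w0.0296 gf11.9 [ 0.4301  0.01   -0.0155] F [-4.4  0.3 23. ]
touch w=0.066 z=-0.0225 F=20.2 t36.9 w0.0665 gf10.3 [ 0.4302  0.01   -0.0216] F [-4.1 -0.5 19.8]
```

The tips really sit 15–22 mm behind the reported TCP, depending on opening, so the stated value doesn't hold. I'll correct for that and redo the ring.

```bash
cat >> h.py <<'E'
def tz(h,w): return h-(.0155+(w-.03)*.17)   # TCP z for tip height h at opening w
_g=hand.move_gripper
def pick(x,y,z,yaws,f=25,up=.09,wexp=.06):
    bot.reach([x,y,up],down(yaws[0]));bot.servo_line([x,y,z],velocity=.2)
    for i,a in enumerate(yaws):
        if i: bot.reach([x,y,z],down(a))
        _g(wexp-.02,f);st("grip")
        if i<len(yaws)-1: _g(.085)
    assert abs(get_obs()["gripper_width"]-wexp)<.006
    bot.servo_line([x,y,up],velocity=.2);st("up")
E
python3 - <<'E'
from h import *
hand.move_gripper(.085);z=tz(.004,.062)
pick(.4256,-.0525,z,[-np.pi/2,0],wexp=.062)
place(*RED,z+.013,0,up=.09)
bot.reach([.47,RED[1],.16],down(-np.pi/2));bot.dwell(.2);d=shot("r3")
cv2.imwrite("pics/r3c.png",cv2.resize(d["frame"][30:230,150:370,::-1],None,fx=2.5,fy=2.5,interpolation=cv2.INTER_CUBIC))
st()
E
```

```text
grip t39.9 w0.0593 gf25.2 [ 0.4266 -0.0526 -0.0157] F [-0.9 -0.1  6.8]
grip t42.0 w0.0592 gf25.9 [ 0.4256 -0.0525 -0.0167] F [-0.9 -0.1  5.2]
up t42.7 w0.0592 gf27.0 [ 0.4252 -0.0525  0.0895] F [ 0.3 -0.4 -0.4]
down t44.7 w0.0589 gf27.0 [ 0.5638 -0.1038 -0.0034] F [-1.  -0.9  0.3]
done t45.9 w0.0849 gf0.0 [ 0.5628 -0.1036  0.0894] F [ 0.1 -0.3 -0.3]
 t47.5 w0.0849 gf0.0 [ 0.4701 -0.1037  0.1598] F [-0.2 -0.  -0.2]
```

View pics/r3c.png

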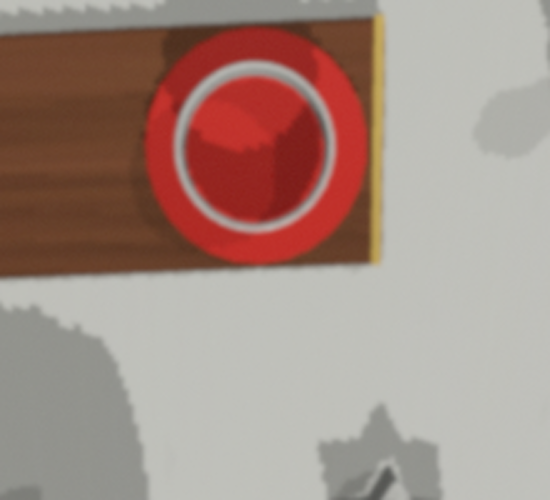

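The ring is centred on the red coaster: ring (255,146), coaster (257,146) in the crop. Next come the caddy and the roll.

Run:
```python
from h import *
b=BLUE-RED;a=np.arctan2(b[1],b[0])-np.pi/2;print(np.degrees(a))
z=tz(.016,.052)
pick(.427,.1067,z,[-.087],f=40,wexp=.052)
place(*BLUE,z+.013,a,up=.1)
z=tz(.003,.058)
pick(.412,.2332,z,[-np.pi/2,0],wexp=.058)
place(*MID,z+.009,a,up=.1)
bot.reach([.46,.06,.2],down(-np.pi/2));bot.dwell(.15);d=shot("r4")
cv2.imwrite("pics/r4c.png",cv2.resize(d["frame"][0:240,100:420,::-1],None,fx=2.4,fy=2.4,interpolation=cv2.INTER_CUBIC))
st()
```

```text
1.9828782968343974
grip t49.5 w0.0516 gf40.8 [ 0.4279  0.1069 -0.002 ] F [-0.7 -1.9  9.7]
up t50.1 w0.0516 gf42.1 [0.4267 0.1067 0.0898] F [ 0.   0.6 -3.2]
down t52.0 w0.0517 gf42.1 [0.5549 0.1447 0.01  ] F [-1.8 -0.3  0.5]
done t53.1 w0.0854 gf0.0 [0.5542 0.1446 0.0995] F [-0.5  0.7 -0.3]
grip t55.8 w0.0571 gf25.0 [ 0.4129  0.2337 -0.0159] F [-0.8 -0.6  8.1]
grip t58.0 w0.0572 gf25.7 [ 0.412   0.2332 -0.017 ] F [-1.5 -0.4  5.2]
up t58.7 w0.0571 gf26.8 [0.4116 0.233  0.0895] F [-0.1  0.4 -0.3]
down t61.2 w0.0571 gf26.8 [ 0.5594  0.0205 -0.0078] F [ 0.7 -1.  -0.8]
done t62.5 w0.0849 gf0.0 [0.5584 0.0205 0.0993] F [ 0.4  0.5 -0.3]
 t64.2 w0.0850 gf0.0 [0.46   0.0599 0.1997] F [ 0.4  0.3 -0.3]
```

View pics/r4c.png

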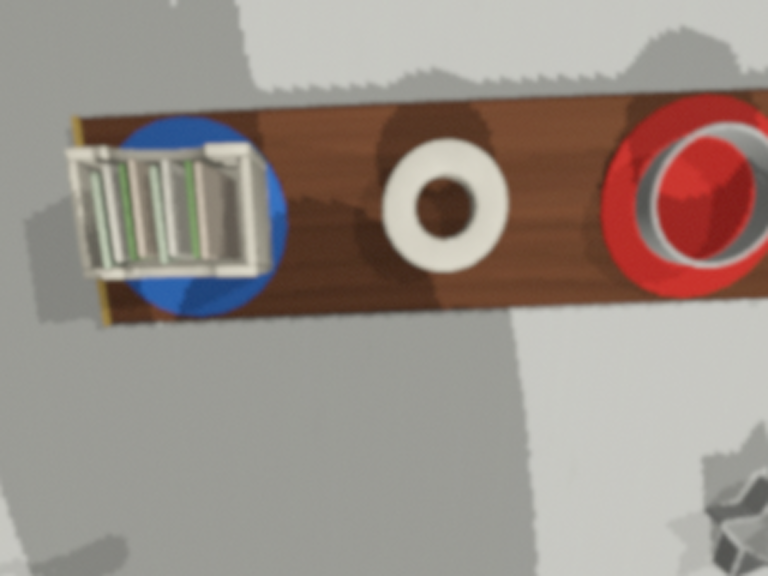

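The caddy is upright and centred on blue, its base right edge ≈270 against the coaster edge at 288. The roll is centred at (446,205) on the board. For the star I'll refine its pose using the outer rim of the tips, checking the fit against the known shape before gripping.

```bash
cat > star.py <<'E'
from h import *
M=np.array([(0,-29),(-30,-9),(-18,28),(18,28),(30,-9)])/1000
def fit(d,px,z):
    s=cast(d,px,z)[:,:2];mc=M.mean(0);sc=s.mean(0);U,D,Vt=np.linalg.svd((M-mc).T@(s-sc))
    Q=Vt.T@np.diag([1,np.sign(np.linalg.det(Vt.T@U.T))])@U.T
    t=sc-Q@mc;print("res mm",((M@Q.T+t-s)*1000).round(1).tolist());return t,Q
E
python3 - <<'E'
from star import *
for px in ([(256,142.5),(285,165),(273,197.5),(239,197.5),(228,164)],):
    t,Q=fit(dict(np.load("c_star.npz")),px,.023);print(t,np.degrees(np.arctan2(Q[1,0],Q[0,0])))
bot.reach([.43,-.11,.16],down(-np.pi/2));bot.dwell(.15);d=shot("r5");st()
cv2.imwrite("pics/r5c.png",cv2.resize(d["frame"][130:270,230:390,::-1],None,fx=4,fy=4,interpolation=cv2.INTER_CUBIC))
E
```

```text
res mm [[-0.5, -0.6], [1.6, -1.5], [-1.1, -0.3], [-0.9, 0.5], [0.9, 1.9]]
[ 0.38662634 -0.17182821] 89.68388955692862
 t65.1 w0.0853 gf0.0 [ 0.4307 -0.1089  0.1604] F [-0.5 -0.   0. ]
```

View pics/r5c.png

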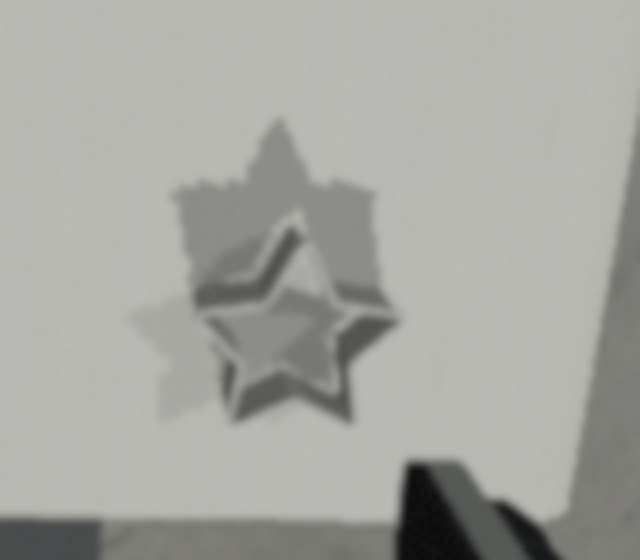

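The two star outlines (base and rim) are now distinct. The rim tips are at crop (300,240), (402,320), (353,424), (233,424), (200,315), and the base top tip is at (297,212). I'll fit these, and grip if they agree.

Run:
```python
from star import *
c=np.array([(300,240),(402,320),(353,424),(233,424),(200,315)])/4+[230,130]
t2,Q=fit(dict(np.load("r5.npz")),c,.023);an=np.arctan2(Q[1,0],Q[0,0]);print(t2,np.degrees(an))
t=(t2+[.3866,-.1718])/2
assert np.linalg.norm(t2-[.3866,-.1718])<.006
yaw=np.radians(89.7)-np.pi   # star x along tool y (half turn)
off=.009*np.array([1,0])     # star (0,-9mm) in world: -y_star = +x
g=t+off;z=tz(.004,.060);print("grasp",g)
pick(*g,z,[yaw],wexp=.060)
bot.reach([*(MID+off),.1],down(yaw))
bot.servo_line([*(MID+off),z+.026+.001],velocity=.08);st("down")
d=shot("s6","scene")
hand.move_gripper(.085);bot.servo_line([*(MID+off),.1],velocity=.2)
bot.reach([.47,MID[1],.16],down(-np.pi/2));bot.dwell(.2);d=shot("r6");st()
cv2.imwrite("pics/r6c.png",cv2.resize(d["frame"][20:220,150:350,::-1],None,fx=3,fy=3,interpolation=cv2.INTER_CUBIC))
```

```text
res mm [[-2.0, -1.4], [2.5, -0.0], [-0.7, 0.3], [-0.7, 0.1], [1.0, 0.9]]
[ 0.38687344 -0.17117202] 89.96897818286844
grasp [ 0.39573672 -0.17148601]
grip t66.6 w0.0589 gf24.4 [ 0.3968 -0.1719 -0.0152] F [-0.8  2.3 11.3]
up t67.3 w0.0586 gf26.9 [ 0.3955 -0.1714  0.0898] F [ 0.4 -0.1 -0.5]
down t69.6 w0.0587 gf27.6 [0.5675 0.0205 0.0109] F [-5.  -0.6  8.3]
 t71.4 w0.0850 gf0.0 [0.4703 0.0205 0.1591] F [ 1.4 -0.7  0.1]
```

View pics/r6c.png

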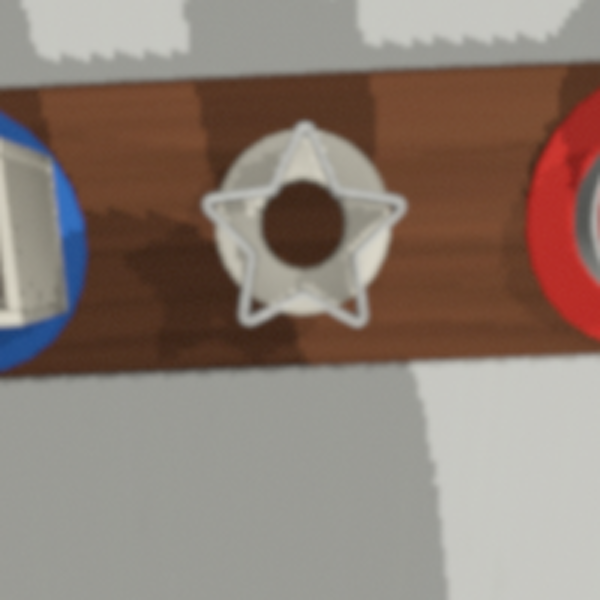

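The star sits on the roll: tips at crop (305,123), (406,205), (360,326), (244,326), (204,205), with the roll circle centred at about (303,222). I'll put numbers on the centring.

Run:
```python
from star import *
d=dict(np.load("r6.npz"))
f=lambda p:np.array(p)/3+[150,20]
t,Q=fit(d,f([(305,123),(406,205),(360,326),(244,326),(204,205)]),.049)
roll=cast(d,f([(303,222)]),.026)[0,:2];print("star",t,"roll",roll,"MID",MID,np.degrees(np.arctan2(Q[1,0],Q[0,0])))
p=cast(d,f([(215,222),(393,222),(303,128),(303,316),(303,225-45),(303,225+45)]),.026);print(p.round(4).tolist())
```

```text
res mm [[-2.1, 0.1], [0.6, 1.2], [0.0, 0.3], [0.3, -0.9], [1.1, -0.7]]
star [0.55594325 0.02067637] roll [0.55976131 0.02093837] MID [0.559  0.0205] 89.39388132142159
[[0.5598, 0.0504, 0.026], [0.5597, -0.0092, 0.026], [0.5885, 0.0209, 0.026], [0.5291, 0.021, 0.026], [0.5728, 0.0209, 0.026], [0.5443, 0.021, 0.026]]
```

The star is about 2–3 mm toward the robot from the roll's centre. There's time for a small regrip to shift it +2.5 mm in x.

Run:
```python
from star import *
yaw=np.radians(89.7)-np.pi; g=MID+[.009,0]; n=g+[.0025,0]; z=.0125
bot.reach([*g,.09],down(yaw));bot.servo_line([*g,z],velocity=.15)
hand.move_gripper(.045,20);st("grip")
bot.servo_line([*g,z+.005],velocity=.05);bot.servo_line([*n,z+.005],velocity=.05);bot.servo_line([*n,z-.0003],velocity=.05);st("down")
hand.move_gripper(.085);bot.servo_line([*n,.1],velocity=.2)
bot.reach([.47,MID[1],.2],down(-np.pi/2));bot.dwell(.2);d=shot("r7");st()
cv2.imwrite("pics/r7c.png",cv2.resize(d["frame"][0:240,90:410,::-1],None,fx=2.5,fy=2.5,interpolation=cv2.INTER_CUBIC))
```

```text
grip t73.0 w0.0591 gf19.9 [0.5688 0.0206 0.0139] F [-1.4  0.9  7.5]
down t73.7 w0.0587 gf23.6 [0.5715 0.0205 0.0126] F [ 0.5 -0.6  6.4]
 t75.6 w0.0849 gf0.0 [0.4702 0.0205 0.1987] F [-1.1  0.   0.4]
```

View pics/r7c.png

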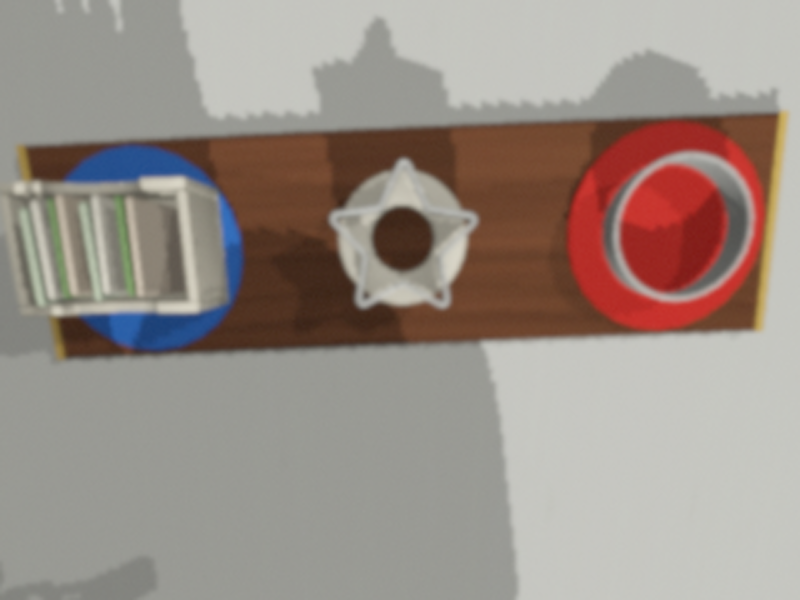

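All four are in place. The star spans 160–307 over the roll at 170–306 and is centred within about 1 mm after parallax. The gripper is clear, so I'll hand in.

```bash
python3 -c "
from workcell import hand_in
print(hand_in())"
```

```text
the job is handed in; nothing more can be done
None
```

I laid out the gift set as asked and handed it in at about 76 s on the robot's clock: the round cutter is on the red coaster, the caddy upright on the blue, the ribbon roll flat midway between them, and the star on the roll, shifted once by 2.5 mm to centre it.

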